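# Shut the jewellery case

### The arm

A 6-joint arm with a two-finger parallel gripper is mounted at the origin on the work surface. World frame = base frame: x ahead of the robot, y to its left, z up, the work surface at z = 0. Lengths are in m, angles in rad, forces in N, time in s.
With the tool pointing down it reaches from about 0.25 to 0.775 m from the base axis. Payload 4 kg.
Tool frame: the origin (TCP) lies at the very end of the fingers, on their centre line; the grasp point (between the pads) lies 19 mm behind it; z points along the fingers, y is the direction in which the jaws open and shut (so a half turn about z gives the same grasp; the last joint's range is limited). The gripper opens to 94 mm and grips with 3 to 60 N. Pads are 16 mm wide; open, the fingers measure 119 mm over their backs; the gripper's body (75 mm by 177 mm) begins 78 mm behind the grasp point.
Start: joints at [1.206, 0.087, 1.371, -0, 1.684, -0.103], TCP at [0.142, 0.531, 0.206] pointing down, gripper open.
Joint ranges: [-3.1, 3.1], [-0.76, 2.03], [0.27, 2.55], [-1.08, 4.22], [0.17, 2.65], [-2.57, 2.57]. Speed limits (rad/s): [2.79, 2.79, 3.14, 3.14, 3.14, 3.14].

### API

Orientations are given as [roll, pitch, yaw] about the fixed x, y, z axes, in that order (R = Rz(yaw) Ry(pitch) Rx(roll)).
In Python, from bench import robot, snapshot, calibration gives the robot as it stands. The module is installed in compiled form; this text tells all that it offers.
- The arm moves only by the tool servo_tool, never from a script. Its argument "series" is text: rows parted by semicolons, each of 5 numbers parted by spaces: the closure, from -1 (fully open) to 1 (shut), then the shift along the tool's x, y, z in cm, then the turn about the tool's z in rad. A call has 1 to 20 rows; each row is the pose to reach, as a shift and turn from the pose commanded when the call began, along the tool's axes at that moment; what a row does not reach only later rows make up. A row lasts 1/12 s, in which the tool goes at most 41.7 mm and 7.16 degrees, less where a joint would pass 70% of its speed; a pose out of reach is approached as far as the arm can. A call with a gripper value outside its range is refused whole. The fingers move at their own pace and stop on an object; the grip force is fixed at half the most. Time passes only in rows, so rows that repeat a pose let the fingers close. It gives the time, the measured TCP pose, the force and the opening at its end, in the units of the state.
- robot.get_obs(): the state, without advancing time (a new reading comes with each control period).
- snapshot(name): name is "side" or "top" or "wrist"; returns (picture, depth): 480x640x3 uint8, red, green, blue; 480x640 float32, m along the optical axis (not along the pixel's ray), 0 where there is no reading.
- calibration(name): a dict with "fx", "fy", "cx", "cy" (pixels), "k1" (the pictures are not rectified: a ray, as slopes to the right and down, at radius r is drawn at 1 + k1 r^2 times it, then the intrinsics apply), "rvec" (rotation vector, rad) and "tvec" (3), from world to camera coordinates, as OpenCV has them; the wrist camera has in their place "tool_from_camera" (4x4, takes a point from camera to tool coordinates, whose origin is the TCP and whose axes are the flange's). Camera axes: x right, y down, z forward; pixel columns grow to the right and rows downward; lengths in m; the calibration is good to about 2 mm. A picture is of the moment at which its call begins: read the wrist's pose just before it. calibration takes no time and is no camera call.
- robot.close_job(): hands the job in, once; it reports no verdict.
The state is a dict: "time": time; "joint_positions": joint angles; "qvel": joint speeds; "joint_torque": joint torques, N m; "tool_pos": TCP position; "ee_rot": TCP orientation; "wrist_force": force on the tool from outside, world axes, zero at the start; "wrist_torque": the same for the moment, N m; "width": finger opening in m.
Only numpy, scipy, OpenCV 4.12 (cv2) and the standard library are available. Lean on these libraries where they do the work, as an engineer would, in place of code of your own. Each camera call takes 0.05 s, during which the arm holds its last target. There are 200 camera calls.

### The job

Close up the open jewellery case on the dresser: with your fingertips first push the upright earring flap down until it lies flat inside the case, then swing the lid shut over it until it lies on the rim. Do not let the lid run into the flap while the flap still stands, press gently, do not lift the case or shove it out of its place, leave everything else on the dresser alone, and finish with your hand clear.

Things in the scene. Friction and masses are not known exactly. Their poses are not given: they have to be found in the camera images.
- case: square open wooden jewellery case, 180 x 180 mm, 70 mm high, walls 8 mm, loose on the dresser (about 2.5 kg in all; a sideways push of more than about 5 N may slide it). Origin: centre of its underside. Its +x points from the flap's hinge to the side the flap folds to; its +y points to the wall that carries the lid's hinge; z up
- flap (a joint): angle in rad of the birch earring flap: 0 = folded flat in the case, 1.57 = upright; range 0 to 1.75. Panel 130 mm wide (case y), 6 mm thick, reaching 127 mm from its hinge. It folds towards case +x: push its -x face, then from above. Flat, its top is 12 mm below the rim. Stiff hinge (0.08 N m): stays where left, moved by 1 to 2 N
- flap_hinge (a point): middle of the flap's hinge line, which runs along case y by the -x wall; at mid-thickness of the flap, in case frame (-68, 0, 55) mm; same axes as the case
- flap_top (a point): middle of the flap's free edge, 127 mm from the hinge line, at mid-thickness
- lid (a joint): angle in rad of the lid: 0 = shut on the rim, 1.57 = upright; starts a little past upright, range 0 to 1.95. Flat wooden panel 184 x 184 mm, 10 mm thick, mirror inside. It shuts towards case -y: push its outer face from the +y side, then from above. Shut, its top is 80 mm above the dresser. Stiff hinge (0.36 N m): stays where left, moved by 2 to 4 N near its free edge
- lid_hinge (a point): middle of the lid's hinge line, which runs along case x on top of the +y wall, in the plane of the lid's inner face; in case frame (0, 90, 70) mm; same axes as the case. The lid's outer face is 10 mm from the inner one
- lid_edge (a point): middle of the lid's free edge, 183 mm from the hinge line, at mid-thickness
- bowl: matte black ceramic bowl, 110 mm wide, 45 mm high; leave alone. Origin: centre of its underside, z up
- lotion: frosted glass lotion bottle with a white pump head, 64 mm wide, 163 mm high; leave alone. Origin: centre of its underside, z up
- stand: pale T-shaped hard silicone earring stand, 80 mm base, 122 mm high, bar 114 mm long; leave alone. Origin: centre of its underside, z up
- candle_jar: lidded white jar, 70 mm wide, 75 mm high; leave alone. Origin: centre of its underside, z up

How it is judged:
By the outcome, as a careful person would: the job done as asked, in the order asked, and still so for the second after the job is handed in, with the robot touching nothing.
It also fails if it takes over 58 s, if anything falls off the work surface, if the arm or the gripper's body presses on something with over 40 N, if the wrist force passes 120 N, or if a joint passes its speed limit or range.

## Working session

There is one attempt and no reset: what is moved stays moved. The work goes in short steps, Python scripts to look and compute and a tool call to move; the robot and the scene stay as the last step left them, time stands still between calls to the robot, and variables do not carry over. Pictures are saved under pics/ and viewed, about 8 in all and at most 12, crops included, and the job is handed in when it is done.

Besides the shell and the picture viewer there is one more tool, called after ">>>" as name(argument=value, ...) on one line, values as JSON. servo_tool: Moves the arm, as the interface text tells. Its arguments: {"type":"object","properties":{"series":{"type":"string"}},"required":["series"]}

```bash
mkdir -p pics; cat > h.py <<'E'
import numpy as np, cv2
from bench import robot, snapshot, calibration
from scipy.spatial.transform import Rotation as R
def cloud(name):
    c=calibration(name); o=robot.get_obs(); p,d=snapshot(name)
    K=np.array([[c['fx'],0,c['cx']],[0,c['fy'],c['cy']],[0,0,1]],float)
    u,v=np.meshgrid(np.arange(640.),np.arange(480.))
    n=cv2.undistortPoints(np.stack([u,v],-1).reshape(-1,1,2),K,np.array([c['k1'],0,0,0.])).reshape(480,640,2)
    X=np.dstack([n*d[...,None],d])
    if name=='wrist':
        T=np.array(c['tool_from_camera']); X=X@T[:3,:3].T+T[:3,3]
        X=X@R.from_euler('xyz',o['ee_rot']).as_matrix().T+o['tool_pos']
    else:
        M=R.from_rotvec(np.ravel(c['rvec'])).as_matrix(); X=(X-np.ravel(c['tvec']))@M
    X[d==0]=np.nan
    return p,X
def save(n,p): cv2.imwrite('pics/'+n+'.png',p[...,::-1])
E
python3 - <<'E'
from h import *
o=robot.get_obs();print(o)
for n in ['top','side']:
    p,X=cloud(n);save(n+'0',p);np.save(n+'0.npy',X)
    c=calibration(n);M=R.from_rotvec(np.ravel(c['rvec'])).as_matrix();print(n,-M.T@np.ravel(c['tvec']),M[2])
E
```

```text
{'time': 0.0, 'joint_positions': array([ 1.20587602e+00,  8.79449566e-02,  1.37222736e+00, -1.90777317e-05,
        1.68359637e+00, -1.03076385e-01]), 'qvel': array([ 3.08520881e-06, -3.92033086e-04,  3.35722207e-05, -2.15624524e-03,
        8.56513385e-04,  1.94301399e-04]), 'joint_torque': array([-3.24103585e-04, -3.40166438e+01, -3.02434015e+01,  7.17181969e-02,
        3.29015718e-02, -1.50947490e-04]), 'tool_pos': array([0.14217796, 0.53074406, 0.20432332]), 'ee_rot': array([-3.13942622e+00, -2.05039798e-04,  2.87974638e+00]), 'wrist_force': array([ 0.15075912,  0.8451149 , -0.07269496]), 'wrist_torque': array([ 0.01736993,  0.01092721, -0.02239241]), 'width': 0.0938734324783304}
top [ 0.52989304 -0.09216029  1.18578225] [ 0.06297756  0.01615405 -0.9978842 ]
side [ 0.44633624 -0.79365882  0.65946704] [ 0.16614546  0.75300384 -0.6366953 ]
```

View pics/top0.png

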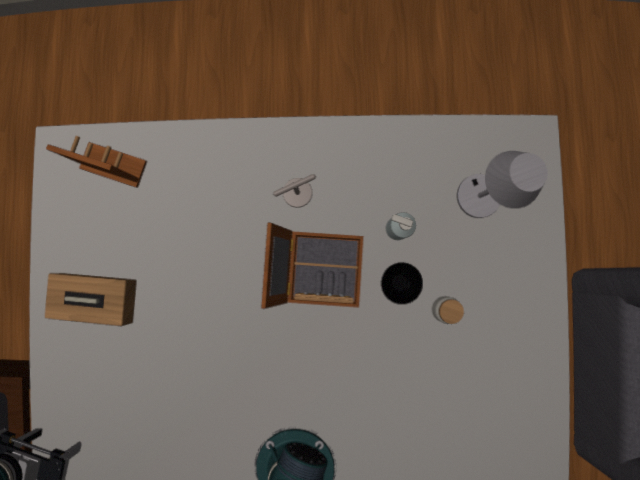

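View pics/side0.png

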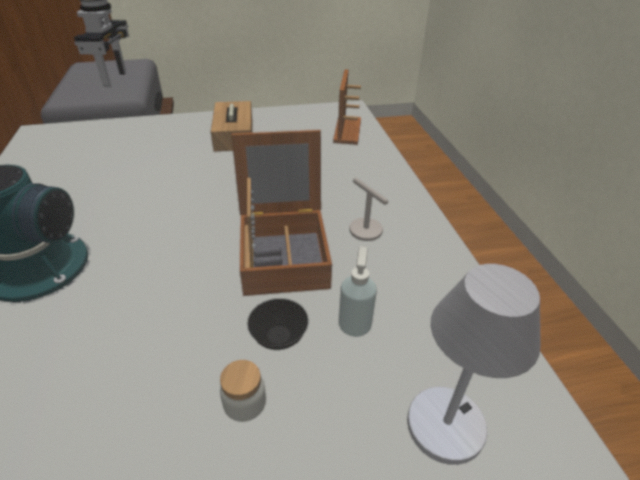

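The top view shows the case at about px (325,270), with its lid upright on the left (world +y) and the flap upright on the near edge around (325,298). The case axes are close to the world axes. The stand is at (297,190), the bowl at (402,283) and the lotion bottle at (402,225). Next I'll measure the poses.

```bash
python3 - <<'E'
from h import *
for n in ['top','side']:
    X=np.load(n+'0.npy').reshape(-1,3);X=X[~np.isnan(X[:,0])]
    a=X[(X[:,0]>.2)&(X[:,0]<.65)&(X[:,1]>-.3)&(X[:,1]<.15)]
    t=a[np.abs(a[:,2])<.006];print(n,'table z',np.median(t[:,2]))
    r=a[(a[:,2]>.062)&(a[:,2]<.078)&(a[:,0]<.52)&(a[:,1]>-.16)&(a[:,1]<.08)]
    print('rim',len(r),r.min(0),r.max(0), cv2.minAreaRect(r[:,:2].astype(np.float32)*1000), np.median(r[:,2]))
    for z in np.arange(.08,.28,.02):
        s=a[(a[:,2]>z)&(a[:,2]<z+.02)&(a[:,0]<.53)&(a[:,1]>-.15)]
        f=s[s[:,1]<.02]; l=s[s[:,1]>.02]
        for q,w in ((f,'flap'),(l,'lid')):
            if len(q)>5: print(w,round(z,2),len(q),np.percentile(q,[2,50,98],axis=0)[:,:2].round(3).tolist())
    for nm,b in (('stand',(.5,.7,-.03,.12)),('lotion',(.45,.6,-.3,-.16)),('bowl',(.3,.46,-.3,-.14))):
        s=X[(X[:,0]>b[0])&(X[:,0]<b[1])&(X[:,1]>b[2])&(X[:,1]<b[3])&(X[:,2]>.012)]
        if len(s): print(nm,s.min(0).round(3),s.max(0).round(3))
E
```

```text
top table z 0.0006849743863040243
rim 346 [ 0.43163837 -0.15969991  0.06212944] [0.51912066 0.0082438  0.07799104] ((474.09368896484375, -78.58430480957031), (169.0533447265625, 76.76766204833984), 84.96824645996094) 0.07028672430890677
flap 0.08 71 [[0.444, -0.111], [0.477, 0.007], [0.528, 0.011]]
flap 0.1 85 [[0.445, -0.059], [0.483, 0.009], [0.528, 0.014]]
flap 0.12 95 [[0.444, -0.096], [0.482, 0.013], [0.529, 0.018]]
flap 0.14 82 [[0.453, -0.12], [0.488, 0.016], [0.528, 0.02]]
lid 0.14 13 [[0.444, 0.02], [0.451, 0.021], [0.463, 0.022]]
flap 0.16 98 [[0.461, -0.131], [0.473, -0.042], [0.527, 0.02]]
lid 0.16 45 [[0.444, 0.02], [0.465, 0.022], [0.491, 0.026]]
flap 0.18 147 [[0.458, -0.144], [0.465, -0.081], [0.525, 0.019]]
lid 0.18 98 [[0.446, 0.02], [0.482, 0.024], [0.525, 0.028]]
lid 0.2 104 [[0.445, 0.023], [0.487, 0.027], [0.527, 0.033]]
lid 0.22 121 [[0.446, 0.026], [0.489, 0.031], [0.53, 0.036]]
lid 0.24 238 [[0.447, 0.031], [0.488, 0.039], [0.53, 0.046]]
stand [ 0.5   -0.03   0.012] [0.7   0.043 0.255]
lotion [ 0.45  -0.3    0.012] [ 0.6   -0.16   0.076]
bowl [ 0.429 -0.3    
[... 527 characters left out ...]
 267 [[0.456, -0.149], [0.496, 0.016], [0.528, 0.02]]
lid 0.14 108 [[0.444, 0.02], [0.458, 0.022], [0.497, 0.025]]
flap 0.16 213 [[0.457, -0.149], [0.489, 0.016], [0.529, 0.02]]
lid 0.16 254 [[0.445, 0.02], [0.473, 0.023], [0.52, 0.028]]
flap 0.18 134 [[0.458, -0.146], [0.465, -0.078], [0.526, 0.02]]
lid 0.18 358 [[0.446, 0.021], [0.485, 0.025], [0.528, 0.031]]
lid 0.2 390 [[0.447, 0.023], [0.487, 0.028], [0.528, 0.034]]
lid 0.22 402 [[0.448, 0.027], [0.488, 0.031], [0.529, 0.037]]
lid 0.24 239 [[0.448, 0.03], [0.488, 0.035], [0.528, 0.043]]
stand [ 0.5   -0.03   0.012] [0.7   0.043 0.251]
lotion [ 0.45  -0.3    0.012] [ 0.6   -0.164  0.074]
bowl [ 0.43  -0.3    0.012] [ 0.46  -0.14   0.184]
```

```bash
python3 - <<'E'
from h import *
from scipy.optimize import least_squares
A=[np.load(n+'0.npy').reshape(-1,3) for n in('top','side')]
for X in A+[np.vstack(A)]:
    X=X[~np.isnan(X[:,0])]
    a=X[(X[:,0]>.35)&(X[:,0]<.7)&(X[:,1]>-.3)&(X[:,1]<.15)]
    r=a[(a[:,2]>.064)&(a[:,2]<.077)&(a[:,1]>-.185)&(a[:,1]<.03)&(a[:,0]<.64)]
    print('rim',len(r),cv2.minAreaRect(r[:,:2].astype(np.float32)*1000))
    c,s,ang=cv2.minAreaRect(r[:,:2].astype(np.float32)*1000)
    # lid plane
    l=a[(a[:,2]>.09)&(a[:,2]<.24)&(a[:,1]>.0)&(a[:,1]<.06)&(a[:,0]>.44)&(a[:,0]<.60)]
    co=np.linalg.lstsq(np.c_[np.ones(len(l)),l[:,0],l[:,2]-.07],l[:,1],rcond=None)[0];print('lid y=',co,'std',np.std(l[:,1]-np.c_[np.ones(len(l)),l[:,0],l[:,2]-.07]@co))
    e=a[(a[:,2]>.22)&(a[:,1]>.0)];print('lid top',e[:,2].max(),np.percentile(e[:,0],[1,99]),np.median(e[e[:,2]>.245],0))
    f=a[(a[:,2]>.085)&(a[:,2]<.2)&(a[:,1]<-.01)&(a[:,1]>-.16)&(a[:,0]<.52)]
    co=np.linalg.lstsq(np.c_[np.ones(len(f)),f[:,1],f[:,2]-.055],f[:,0],rcond=None)[0];print('flap x=',co,np.percentile(f,[1,50,99],axis=0).round(3).tolist())
    o=X[(X[:,0]>.3)&(X[:,0]<.75)&(X[:,1]>-.4)&(X[:,1]<.15)&(X[:,2]>.012)]
    for nm,b in (('stand',(.62,.78,-.06,.12)),('lotion',(.5,.65,-.32,-.17)),('bowl',(.38,.52,-.34,-.17))):
        s=X[(X[:,0]>b[0])&(X[:,0]<b[1])&(X[:,1]>b[2])&(X[:,1]<b[3])&(X[:,2]>.012)]
        if len(s): print(nm,len(s),s.min(0).round(3),s.max(0).round(3))
E
```

```text
rim 941 ((525.7362670898438, -88.12440490722656), (179.3468017578125, 180.53375244140625), 85.33721923828125)
lid y= [ 0.04466496 -0.08629777  0.17842454] std 0.0006400914713912746
lid top 0.2548662966918667 [0.44593784 0.62523106] [0.53406537 0.03460611 0.2495711 ]
flap x= [ 0.47461183  0.07604131 -0.02899832] [[0.457, -0.145, 0.092], [0.465, -0.083, 0.181], [0.473, -0.023, 0.186]]
stand 617 [ 0.62  -0.06   0.012] [0.771 0.034 0.253]
lotion 1116 [ 0.5   -0.32   0.012] [ 0.65  -0.17   0.168]
bowl 897 [ 0.431 -0.338  0.012] [ 0.52  -0.17   0.075]
rim 1444 ((527.052001953125, -87.47284698486328), (188.5279998779297, 181.50816345214844), 85.8873062133789)
lid y= [ 0.04538507 -0.08382128  0.17037902] std 0.001656182927550415
lid top 0.25120160912656986 [0.44824212 0.62608519] [0.53470558 0.03201069 0.24813819]
flap x= [0.47564467 0.11370965 0.0009337 ] [[0.454, -0.15, 0.088], [0.464, -0.123, 0.16], [0.474, -0.023, 0.184]]
stand 1039 [ 0.62  -0.06   0.012] [0.771 0.035 0.25 ]
lotion 3982 [ 0.5   -0.319  0.012] [ 0.65  -0.17   0.165]
bowl 2467 [ 0.43  -0.34   0.012] [ 0.52  -0.17   0.074]
rim 2385 ((526.26904296875, -87.1883544921875), (189.2521514892578, 181.7088165283203), 85.42926025390625)
lid y= [ 0.04517235 -0.08411133  0.17158618] std 0.0015849528559902495
lid top 0.2548662966918667 [0.44747927 0.62553603] [0.5341132  0.0338807  0.24890921]
flap x= [ 0.47449639  0.09998804 -0.00605784] [[0.454, -0.15, 0.088], [0.464, -0.102, 0.165], [0.474, -0.023, 0.185]]
stand 1656 [ 0.62  -0.06   0.012] [0.771 0.035 0.253]
lotion 5098 [ 0.5   -0.32   0.012] [ 0.65  -0.17   0.168]
bowl 3364 [ 0.43  -0.34   0.012] [ 0.52  -0.17   0.075]
```

Case centre is about (0.526, -0.087) with yaw about -0.084 rad. The lid stands at about 1.74 rad and the flap at about 1.6 rad, and the sizes agree. I'll move to the near side of the flap with the fingers shut and the jaw axis along case x.

>>> servo_tool(series="1 0 0 -3 0; 1 0 0 -6 0; 1 -3 -3.5 -6 0.08; 1 -6 -7.2 -6 0.2; 1 -9 -11 -6 0.3; 1 -12 -14.8 -6 0.4; 1 -15 -18.6 -6 0.5; 1 -18 -22.4 -6 0.6; 1 -21 -26.3 -6 0.7; 1 -24 -30 -6 0.8; 1 -27 -34 -6 0.9; 1 -30 -38 -6 1.0; 1 -33 -42 -6 1.1; 1 -36 -46 -6 1.2; 1 -39 -50 -6 1.3; 1 -42 -53.2 -6 1.393; 1 -42 -53.2 -6 1.393; 1 -42 -53.2 -6 1.393; 1 -42 -53.2 -6 1.393; 1 -42 -53.2 -6 1.393")

```text
time: 1.77
tool_pos: [0.4105, -0.0936, 0.264]
ee_rot: [-3.139, -0.001, 1.482]
wrist_force: [-0.5, 1.4, 0.2]
width: 0.0001
```

```bash
cat >> h.py <<'E'
C=np.array([.526,-.087]);Y=-.084
cx=np.array([np.cos(Y),np.sin(Y)]);cy=np.array([-np.sin(Y),np.cos(Y)])
def rows(pts,cmd=None,psi=1.487):
    """pts: case-frame TCP points (m) -> tool shift cm from current tool pose, yaw held"""
    o=robot.get_obs();p0=o['tool_pos'] if cmd is None else cmd;ps=o['ee_rot'][2]
    tx=np.array([np.cos(ps),np.sin(ps)]);ty=np.array([np.sin(ps),-np.cos(ps)])
    q0=o['tool_pos'][:2]-C;print('case now',q0@cx,q0@cy,o['tool_pos'],'rot',o['ee_rot'],'F',o['wrist_force'].round(2),'t',o['time'],'w',o['width'])
    for a,b,z in pts:
        d=C+a*cx+b*cy-p0[:2]
        print('1 %.2f %.2f %.2f 0;'%(d@tx*100,d@ty*100,-(z-p0[2])*100),end=' ')
    print()
E
python3 - <<'E'
from h import *
rows([(-.115,-.015,.155)])
p,X=cloud('side');save('side1',p)
E
```

```text
case now -0.1144973891907899 -0.016269139011741426 [ 0.41054132 -0.0936053   0.26403926] rot [-3.13857144e+00 -6.12472618e-04  1.48186208e+00] F [-0.53  1.42  0.24] t 1.7667 w 0.00011237810110592647
1 0.13 -0.05 10.90 0;
```

View pics/side1.png

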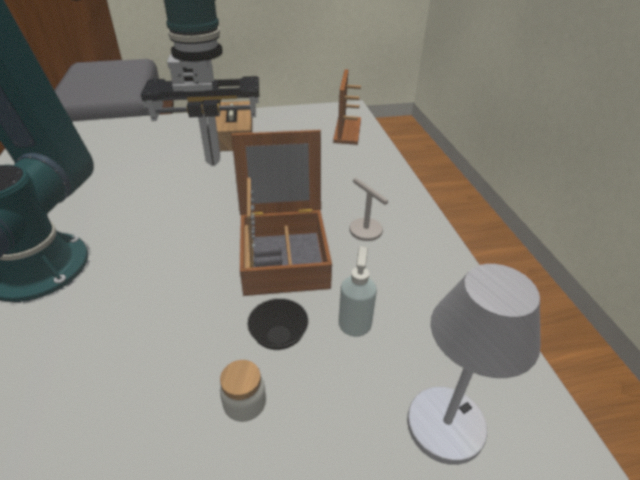

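The fingers are shut at px (210,162), on the near side of the flap and clear of it. I'll descend, then work out the arc.

>>> servo_tool(series="1 0.1 0 -0 0.0; 1 0.1 0 2.5 0; 1 0.1 0 5 0; 1 0.1 0 7.5 0; 1 0.1 0 9.5 0; 1 0.1 0 10.9 0; 1 0.1 0 10.9 0; 1 0.1 0 10.9 0")

```text
time: 2.48
tool_pos: [0.4099, -0.0886, 0.1565]
ee_rot: [-3.141, -0.001, 1.49]
wrist_force: [-1.0, 1.1, 0.3]
width: 0.0005
```

```bash
python3 - <<'E'
from h import *
d=.1;hx=.0125
rows([(-.068+d*np.cos(t)-.003*np.sin(t)-hx,-.015,.055+d*np.sin(t)+.003*np.cos(t)) for t in np.linspace(1.65,0,34)])
E
```

```text
case now -0.1156053535402995 -0.011296435574464792 [ 0.40985448 -0.08855717  0.15645964] rot [-3.14094025e+00 -6.33909209e-04  1.48952481e+00] F [-1.01  1.1   0.28] t 2.4833 w 0.0004580325852129773
1 -0.38 2.42 0.20 0; 1 -0.38 2.92 0.16 0; 1 -0.38 3.42 0.14 0; 1 -0.38 3.92 0.15 0; 1 -0.38 4.42 0.18 0; 1 -0.38 4.91 0.24 0; 1 -0.39 5.41 0.32 0; 1 -0.39 5.90 0.43 0; 1 -0.39 6.38 0.56 0; 1 -0.39 6.85 0.72 0; 1 -0.39 7.32 0.90 0; 1 -0.39 7.78 1.10 0; 1 -0.39 8.22 1.32 0; 1 -0.39 8.66 1.57 0; 1 -0.40 9.08 1.84 0; 1 -0.40 9.49 2.13 0; 1 -0.40 9.88 2.44 0; 1 -0.40 10.26 2.76 0; 1 -0.40 10.62 3.11 0; 1 -0.40 10.96 3.47 0; 1 -0.40 11.29 3.86 0; 1 -0.40 11.59 4.25 0; 1 -0.40 11.88 4.66 0; 1 -0.40 12.14 5.09 0; 1 -0.40 12.38 5.53 0; 1 -0.40 12.60 5.98 0; 1 -0.41 12.80 6.44 0; 1 -0.41 12.97 6.90 0; 1 -0.41 13.12 7.38 0; 1 -0.41 13.25 7.87 0; 1 -0.41 13.35 8.35 0; 1 -0.41 13.43 8.85 0; 1 -0.41 13.48 9.35 0; 1 -0.41 13.51 9.85 0;
```

>>> servo_tool(series="1 0 1.2 0.1 0; 1 0 2.4 0.1 0; 1 0 2.9 0.15 0; 1 0 3.4 0.15 0; 1 0 3.9 0.15 0; 1 0 4.4 0.2 0; 1 0 4.9 0.25 0; 1 0 5.4 0.3 0; 1 0 5.9 0.45 0; 1 0 6.4 0.55 0; 1 0 6.85 0.7 0; 1 0 7.3 0.9 0; 1 0 7.8 1.1 0; 1 0 8.2 1.3 0; 1 0 8.65 1.55 0; 1 0 9.1 1.85 0; 1 0 9.5 2.1 0; 1 0 9.9 2.4 0; 1 0 9.9 2.4 0")

```text
time: 4.07
tool_pos: [0.5094, -0.0985, 0.1314]
ee_rot: [-3.14, -0.0, 1.487]
wrist_force: [0.1, 0.5, 0.5]
width: 0.0005
```

```bash
python3 - <<'E'
from h import *
d=.1;hx=.0125
rows([(-.068+d*np.cos(t)-.003*np.sin(t)-hx,-.015,.055+d*np.sin(t)+.003*np.cos(t)) for t in np.linspace(.85,0,18)])
p,X=cloud('side');save('side2',p)
E
```

```text
case now -0.015613710844289993 -0.012904453151424631 [ 0.50935864 -0.09854894  0.13144055] rot [-3.14049991e+00 -4.10547331e-04  1.48691440e+00] F [0.11 0.47 0.53] t 4.0667 w 0.0005327333696691434
1 -0.21 -0.11 -0.07 0; 1 -0.21 0.26 0.26 0; 1 -0.21 0.62 0.61 0; 1 -0.21 0.97 0.97 0; 1 -0.21 1.29 1.35 0; 1 -0.21 1.60 1.75 0; 1 -0.21 1.88 2.16 0; 1 -0.21 2.14 2.59 0; 1 -0.21 2.39 3.02 0; 1 -0.21 2.61 3.47 0; 1 -0.21 2.80 3.93 0; 1 -0.21 2.98 4.40 0; 1 -0.21 3.13 4.88 0; 1 -0.21 3.25 5.36 0; 1 -0.21 3.35 5.85 0; 1 -0.21 3.43 6.35 0; 1 -0.21 3.48 6.84 0; 1 -0.21 3.51 7.34 0;
```

View pics/side2.png

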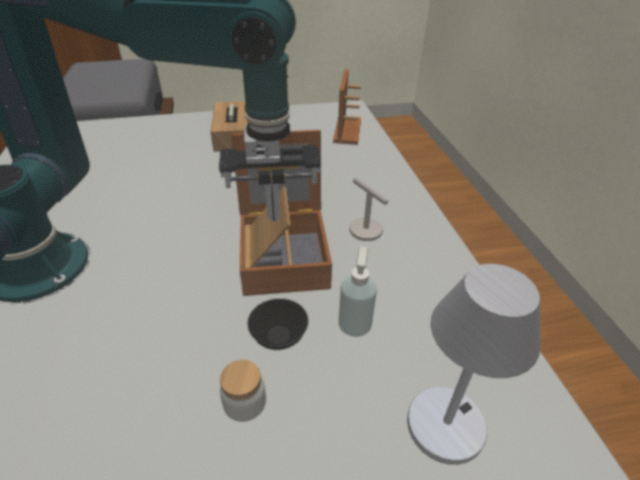

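The flap is tilting about half way, with its free edge at about (285,190) and the finger on its near face. I'll continue the arc.

>>> servo_tool(series="1 0 0.3 0.25 0; 1 0 0.6 0.6 0; 1 0 0.95 0.95 0; 1 0 1.3 1.35 0; 1 0 1.6 1.75 0; 1 0 1.9 2.15 0; 1 0 2.15 2.6 0; 1 0 2.4 3.0 0; 1 0 2.6 3.45 0; 1 0 2.8 3.9 0; 1 0 3.0 4.4 0; 1 0 3.1 4.9 0; 1 0 3.25 5.35 0; 1 0 3.35 5.85 0; 1 0 3.4 6.3 0; 1 0 3.45 6.7 0; 1 0 3.5 7.0 0; 1 0 3.5 7.2 0; 1 0 3.5 7.2 0")

```text
time: 5.7
tool_pos: [0.5435, -0.1014, 0.0598]
ee_rot: [-3.14, -0.0, 1.487]
wrist_force: [-0.7, -0.1, -0.8]
width: 0.0007
```

```bash
python3 - <<'E'
from h import *
rows([(.0195,-.015,.058)])
E
```

```text
case now 0.018697030873305168 -0.012886915175018665 [ 0.54354988 -0.10141018  0.05979638] rot [-3.14044259e+00 -3.44214424e-04  1.48678008e+00] F [-0.68 -0.08 -0.85] t 5.7 w 0.0007299752978567498
1 -0.21 0.08 0.18 0;
```

>>> servo_tool(series="1 0 0 0.1 0; 1 0 0 0.15 0; 1 0 0 0.2 0; 1 0 0 0.2 0; 1 0 0 0.2 0")

```text
time: 6.12
tool_pos: [0.544, -0.1016, 0.0585]
ee_rot: [3.141, -0.0, 1.487]
wrist_force: [-0.4, 0.4, 0.9]
width: 0.0006
```

>>> servo_tool(series="1 0 0 0.05 0; 1 0 0 0.1 0; 1 0 0 0.1 0; 1 0 0 0.1 0")

```text
time: 6.45
tool_pos: [0.5441, -0.1016, 0.0582]
ee_rot: [3.141, 0.0, 1.487]
wrist_force: [-1.4, -0.3, 4.6]
width: 0.0004
```

```bash
python3 -c "
from h import *
rows([])"
```

```text
case now 0.01926688347132833 -0.013020923082286385 [ 0.54410648 -0.10159153  0.05820975] rot [3.14104227e+00 6.67346034e-05 1.48679143e+00] F [-1.36 -0.27  4.59] t 6.45 w 0.0004285048206404143
```

The flap lies flat: the tip stopped at z = 0.058 with 4.6 N. I'll lift, cross over and descend behind the lid.

>>> servo_tool(series="1 0 0 -2 0; 1 0 0 -5 0; 1 0 0 -8.5 0; 1 0 0 -12 0; 1 0 0 -15.5 0; 1 0 0 -19 0; 1 0 0 -22 0; 1 0 0 -23.7 0; 1 0 0 -23.7 0; 1 3 -0.5 -23.7 0; 1 6 -1 -23.7 0; 1 9 -1.9 -23.7 0; 1 12 -1.9 -23.7 0; 1 15 -1.9 -23.7 0; 1 17.8 -1.9 -23.7 0; 1 17.8 -1.9 -23.7 0; 1 17.8 -1.9 -23.7 0; 1 17.8 -1.9 -23.7 0")

```text
time: 7.95
tool_pos: [0.5396, 0.077, 0.2927]
ee_rot: [-3.139, 0.001, 1.487]
wrist_force: [0.2, -0.3, -0.3]
width: 0.0002
```

```bash
python3 - <<'E'
from h import *
rows([(0,.165,.205)])
p,X=cloud('side');save('side3',p)
x=X.reshape(-1,3);x=x[~np.isnan(x[:,0])]
q=np.c_[(x[:,:2]-C)@cx,(x[:,:2]-C)@cy,x[:,2]]
for nm,b in(('flap',(-.05,.05,-.05,.05,.03,.1)),('lid',(-.08,.08,.09,.14,.2,.27)),):
    s=q[(q[:,0]>b[0])&(q[:,0]<b[1])&(q[:,1]>b[2])&(q[:,1]<b[3])&(q[:,2]>b[4])&(q[:,2]<b[5])];print(nm,len(s),np.percentile(s,[2,50,98],axis=0).round(4).tolist())
r=x[(x[:,2]>.066)&(x[:,2]<.075)&(x[:,1]>-.185)&(x[:,1]<.0)&(x[:,0]>.4)&(x[:,0]<.64)];print(cv2.minAreaRect(r[:,:2].astype(np.float32)*1000))
E
```

```text
case now -0.00017564361261908433 0.16454586654498213 [0.53963058 0.07698043 0.29270526] rot [-3.13905701e+00  8.93318112e-04  1.48677478e+00] F [ 0.25 -0.33 -0.33] t 7.95 w 0.00015603852978813768
1 0.05 0.02 8.77 0; 
flap 1461 [[-0.0481, -0.048, 0.0564], [-0.0007, -0.0034, 0.0586], [0.0479, 0.0475, 0.0608]]
lid 1913 [[-0.0767, 0.1088, 0.2009], [-0.0013, 0.1148, 0.2266], [0.0767, 0.123, 0.2496]]
((526.904296875, -88.07625579833984), (185.68226623535156, 180.23663330078125), 85.18016815185547)
```

View pics/side3.png

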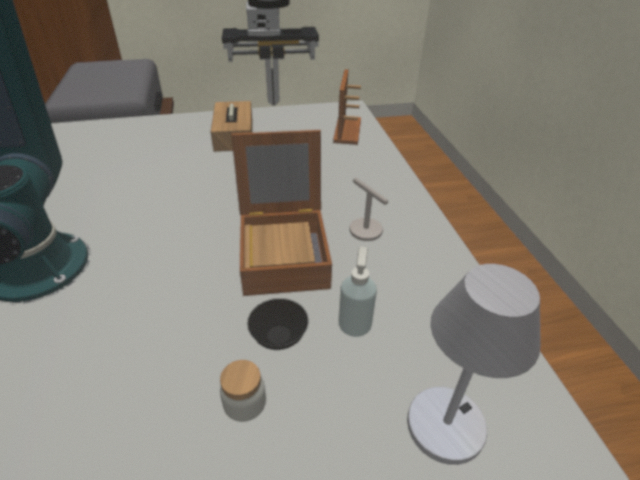

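The flap lies flat (top at 0.0586, px (280,243)), and the case hasn't moved. Next is the descent behind the lid and its arc.

>>> servo_tool(series="1 0 0 2 0; 1 0 0 4.5 0; 1 0 0 7 0; 1 0 0 8.7 0; 1 0 0 8.7 0; 1 0 0 8.7 0; 1 0 0 8.7 0")

```text
time: 8.58
tool_pos: [0.5406, 0.0766, 0.2088]
ee_rot: [3.14, -0.0, 1.485]
wrist_force: [-0.1, 0.3, 0.5]
width: 0.0004
```

```bash
python3 - <<'E'
from h import *
d=.135
rows([(0,.09-d*np.cos(t)+.01*np.sin(t)+.008,.07+d*np.sin(t)+.01*np.cos(t)) for t in np.linspace(1.9,0.,58)])
E
```

```text
case now 0.0008344495994745427 0.1642758014383309 [0.54061445 0.07662657 0.20879257] rot [ 3.13958053e+00 -2.48402004e-04  1.48545479e+00] F [-0.07  0.27  0.52] t 8.5833 w 0.00038342316099849153
1 -1.32 -0.08 1.43 0; 1 -1.73 -0.08 1.26 0; 1 -2.16 -0.08 1.10 0; 1 -2.59 -0.08 0.96 0; 1 -3.02 -0.08 0.83 0; 1 -3.46 -0.08 0.72 0; 1 -3.90 -0.08 0.62 0; 1 -4.34 -0.08 0.54 0; 1 -4.79 -0.08 0.47 0; 1 -5.23 -0.08 0.41 0; 1 -5.68 -0.08 0.38 0; 1 -6.13 -0.08 0.35 0; 1 -6.59 -0.07 0.34 0; 1 -7.04 -0.07 0.35 0; 1 -7.49 -0.07 0.37 0; 1 -7.94 -0.07 0.41 0; 1 -8.39 -0.07 0.46 0; 1 -8.83 -0.07 0.52 0; 1 -9.28 -0.07 0.60 0; 1 -9.72 -0.07 0.70 0; 1 -10.15 -0.07 0.81 0; 1 -10.59 -0.07 0.93 0; 1 -11.02 -0.07 1.07 0; 1 -11.44 -0.07 1.23 0; 1 -11.86 -0.07 1.39 0; 1 -12.27 -0.07 1.58 0; 1 -12.68 -0.07 1.77 0; 1 -13.08 -0.07 1.98 0; 1 -13.47 -0.07 2.20 0; 1 -13.86 -0.06 2.44 0; 1 -14.24 -0.06 2.68 0; 1 -14.61 -0.06 2.94 0; 1 -14.97 -0.06 3.21 0; 1 -15.32 -0.06 3.50 0; 1 -15.66 -0.06 3.79 0; 1 -15.99 -0.06 4.10 0; 1 -16.31 -0.06 4.42 0; 1 -16.62 -0.06 4.75 0; 1 -16.92 -0.06 5.08 0; 1 -17.21 -0.06 5.43 0; 1 -17.48 -0.06 5.79 0; 1 -17.74 -0.06 6.15 0; 1 -18.00 -0.06 6.53 0; 1 -18.23 -0.06 6.91 0; 1 -18.46 -0.06 7.30 0; 1 -18.67 -0.06 7.70 0; 1 -18.87 -0.06 8.11 0; 1 -19.06 -0.06 8.52 0; 1 -19.23 -0.06 8.93 0; 1 -19.39 -0.06 9.36 0; 1 -19.53 -0.06 9.78 0; 1 -19.66 -0.06 10.22 0; 1 -19.77 -0.06 10.65 0; 1 -19.87 -0.06 11.09 0; 1 -19.96 -0.06 11.54 0; 1 -20.03 -0.06 11.98 0; 1 -20.09 -0.06 12.43 0; 1 -20.13 -0.06 12.88 0;
```

>>> servo_tool(series="1 -0.8 0 0.3 0; 1 -1.4 0 0.3 0; 1 -1.8 0 0.3 0; 1 -2.2 0 0.3 0; 1 -2.6 0 0.3 0; 1 -3.0 0 0.3 0; 1 -3.4 0 0.3 0; 1 -3.8 0 0.3 0; 1 -4.2 0 0.3 0; 1 -4.6 0 0.3 0; 1 -5.0 0 0.3 0; 1 -5.4 0 0.3 0; 1 -5.8 0 0.3 0; 1 -6.2 0 0.3 0; 1 -6.6 0 0.35 0; 1 -7.0 0 0.35 0; 1 -7.5 0 0.35 0; 1 -7.9 0 0.4 0; 1 -8.4 0 0.45 0; 1 -8.8 0 0.5 0")

```text
time: 10.25
tool_pos: [0.5326, -0.0109, 0.2023]
ee_rot: [-3.142, 0.0, 1.487]
wrist_force: [0.6, 2.6, 1.2]
width: 0.0006
```

```bash
python3 - <<'E'
from h import *
d=.135
rows([(0,.09-d*np.cos(t)+.01*np.sin(t)+.008,.07+d*np.sin(t)+.01*np.cos(t)) for t in np.linspace(1.35,0.,41)])
p,X=cloud('side');save('side4',p)
x=X.reshape(-1,3);x=x[~np.isnan(x[:,0])]
r=x[(x[:,2]>.066)&(x[:,2]<.075)&(x[:,1]>-.185)&(x[:,1]<.0)&(x[:,0]>.4)&(x[:,0]<.64)];print(cv2.minAreaRect(r[:,:2].astype(np.float32)*1000))
E
```

```text
case now 0.00014593142791966582 0.07636220581259352 [ 0.5325523  -0.01091929  0.20228635] rot [-3.14157802e+00  1.55756451e-04  1.48655100e+00] F [0.57 2.63 1.22] t 10.25 w 0.0006150044157144975
1 0.18 -0.01 -0.16 0; 1 -0.27 -0.01 -0.09 0; 1 -0.72 -0.01 0.00 0; 1 -1.16 -0.01 0.11 0; 1 -1.60 -0.01 0.23 0; 1 -2.04 -0.01 0.36 0; 1 -2.47 -0.01 0.51 0; 1 -2.90 -0.01 0.67 0; 1 -3.32 -0.01 0.85 0; 1 -3.73 -0.01 1.04 0; 1 -4.14 -0.01 1.25 0; 1 -4.54 -0.01 1.47 0; 1 -4.93 -0.01 1.70 0; 1 -5.32 -0.01 1.95 0; 1 -5.69 -0.01 2.21 0; 1 -6.06 -0.01 2.48 0; 1 -6.42 -0.01 2.76 0; 1 -6.77 -0.01 3.06 0; 1 -7.11 -0.01 3.36 0; 1 -7.43 -0.01 3.68 0; 1 -7.75 -0.01 4.01 0; 1 -8.06 -0.01 4.35 0; 1 -8.35 -0.01 4.70 0; 1 -8.63 -0.01 5.06 0; 1 -8.90 -0.01 5.43 0; 1 -9.16 -0.01 5.81 0; 1 -9.40 -0.01 6.19 0; 1 -9.63 -0.01 6.59 0; 1 -9.85 -0.01 6.99 0; 1 -10.05 -0.01 7.40 0; 1 -10.24 -0.01 7.81 0; 1 -10.42 -0.01 8.24 0; 1 -10.58 -0.01 8.66 0; 1 -10.73 -0.01 9.10 0; 1 -10.86 -0.01 9.53 0; 1 -10.98 -0.01 9.98 0; 1 -11.08 -0.01 10.42 0; 1 -11.17 -0.01 10.87 0; 1 -11.24 -0.01 11.32 0; 1 -11.29 -0.01 11.77 0; 1 -11.34 -0.01 12.23 0; 
((526.7188110351562, -89.15243530273438), (185.90501403808594, 180.26260375976562), 85.2248306274414)
```

View pics/side4.png

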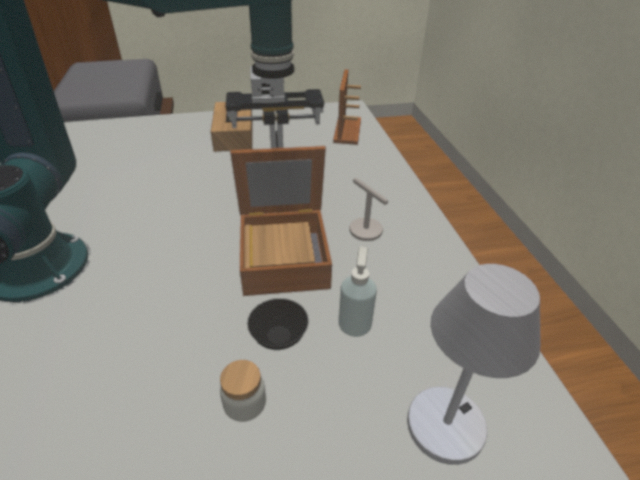

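The lid is moving, with its free edge at (280,150) and leaning over the case. The push is about 2.6 N and the case has stayed put to within about 1 mm. I'll continue.

>>> servo_tool(series="1 -0.3 0 -0.05 0; 1 -0.7 0 0 0; 1 -1.15 0 0.1 0; 1 -1.6 0 0.25 0; 1 -2.05 0 0.35 0; 1 -2.45 0 0.5 0; 1 -2.9 0 0.65 0; 1 -3.3 0 0.85 0; 1 -3.75 0 1.05 0; 1 -4.15 0 1.25 0; 1 -4.55 0 1.45 0; 1 -4.95 0 1.7 0; 1 -5.3 0 1.95 0; 1 -5.7 0 2.2 0; 1 -6.05 0 2.5 0; 1 -6.4 0 2.75 0; 1 -6.75 0 3.05 0; 1 -7.1 0 3.35 0; 1 -7.45 0 3.7 0; 1 -7.75 0 4.0 0")

```text
time: 11.97
tool_pos: [0.5261, -0.088, 0.1621]
ee_rot: [3.141, 0.0, 1.487]
wrist_force: [-0.4, 0.8, 1.0]
width: 0.0002
```

```bash
python3 - <<'E'
from h import *
d=.135
rows([(0,.09-d*np.cos(t)+.01*np.sin(t)+.008,.07+d*np.sin(t)+.01*np.cos(t)) for t in np.linspace(.675,0.,21)])
E
```

```text
case now 0.00016542289314091334 -0.001032006372439562 [ 0.52607825 -0.08804225  0.16209889] rot [3.14147554e+00 2.90981775e-04 1.48664754e+00] F [-0.38  0.75  1.03] t 11.9667 w 0.00019100281730594646
1 -0.01 -0.02 -0.01 0; 1 -0.32 -0.02 0.33 0; 1 -0.61 -0.02 0.68 0; 1 -0.89 -0.02 1.04 0; 1 -1.16 -0.02 1.41 0; 1 -1.42 -0.02 1.79 0; 1 -1.66 -0.02 2.18 0; 1 -1.89 -0.02 2.57 0; 1 -2.11 -0.02 2.97 0; 1 -2.31 -0.02 3.38 0; 1 -2.50 -0.02 3.80 0; 1 -2.68 -0.02 4.22 0; 1 -2.84 -0.02 4.65 0; 1 -2.99 -0.02 5.08 0; 1 -3.12 -0.02 5.52 0; 1 -3.24 -0.02 5.96 0; 1 -3.34 -0.02 6.40 0; 1 -3.43 -0.02 6.85 0; 1 -3.50 -0.02 7.30 0; 1 -3.56 -0.02 7.75 0; 1 -3.60 -0.02 8.21 0;
```

>>> servo_tool(series="1 -0.3 0 0.35 0; 1 -0.6 0 0.7 0; 1 -0.9 0 1.05 0; 1 -1.15 0 1.4 0; 1 -1.4 0 1.8 0; 1 -1.65 0 2.2 0; 1 -1.9 0 2.55 0; 1 -2.1 0 2.95 0; 1 -2.3 0 3.4 0; 1 -2.5 0 3.8 0; 1 -2.7 0 4.2 0; 1 -2.85 0 4.65 0; 1 -3.0 0 5.1 0; 1 -3.1 0 5.5 0; 1 -3.25 0 5.95 0; 1 -3.35 0 6.4 0; 1 -3.45 0 6.85 0; 1 -3.5 0 7.3 0; 1 -3.55 0 7.7 0; 1 -3.6 0 8.0 0")

```text
time: 13.63
tool_pos: [0.5231, -0.1234, 0.0819]
ee_rot: [-3.142, -0.0, 1.487]
wrist_force: [0.9, -0.2, 1.1]
width: 0.0006
```

>>> servo_tool(series="1 0 0 0.05 0; 1 0 0 0.1 0; 1 0 0 0.15 0; 1 0 0 0.15 0; 1 0 0 0.15 0")

```text
time: 14.05
tool_pos: [0.5231, -0.1232, 0.0809]
ee_rot: [3.142, -0.0, 1.487]
wrist_force: [0.2, 0.6, 0.0]
width: 0.0005
```

>>> servo_tool(series="1 0 0 0.05 0; 1 0 0 0.1 0; 1 0 0 0.1 0; 1 0 0 0.1 0")

```text
time: 14.38
tool_pos: [0.5231, -0.1232, 0.0803]
ee_rot: [3.141, -0.0, 1.487]
wrist_force: [-0.7, 0.5, 2.4]
width: 0.0004
```

>>> servo_tool(series="1 0 0 0.05 0; 1 0 0 0.1 0; 1 0 0 0.1 0; 1 0 0 0.1 0")

```text
time: 14.72
tool_pos: [0.5232, -0.1232, 0.0802]
ee_rot: [3.141, -0.0, 1.487]
wrist_force: [-2.8, 0.7, 5.7]
width: 0.0002
```

The lid resists at z = 0.080 with 5.7 N, so it is on the rim. I'll lift away and check.

>>> servo_tool(series="1 0 0 -1 0; 1 0 0 -3 0; 1 0 0 -6 0; 1 0 0 -9.5 0; 1 0 0 -13 0; 1 0 0 -16 0; 1 0 0 -18 0; 1 0 -3 -18 0; 1 0 -6 -18 0; 1 0 -9 -18 0; 1 0 -12 -18 0; 1 0 -14 -18 0; 1 0 -14 -18 0; 1 0 -14 -18 0")

```text
time: 15.88
tool_pos: [0.3836, -0.1118, 0.2597]
ee_rot: [3.139, 0.001, 1.486]
wrist_force: [0.8, -1.2, -0.8]
width: 0.0005
```

```bash
python3 - <<'E'
from h import *
rows([])
p,X=cloud('side');save('side5',p)
x=X.reshape(-1,3);x=x[~np.isnan(x[:,0])]
q=np.c_[(x[:,:2]-C)@cx,(x[:,:2]-C)@cy,x[:,2]]
s=q[(abs(q[:,0])<.085)&(abs(q[:,1])<.085)&(q[:,2]>.06)&(q[:,2]<.11)]
print(len(s),np.linalg.lstsq(np.c_[np.ones(len(s)),s[:,:2]],s[:,2],rcond=None)[0])
r=x[(x[:,2]>.075)&(x[:,2]<.085)&(x[:,1]>-.185)&(x[:,1]<.03)&(x[:,0]>.4)&(x[:,0]<.64)];print(cv2.minAreaRect(r[:,:2].astype(np.float32)*1000))
E
```

```text
case now -0.13980891359868466 -0.036642291401498085 [ 0.38360971 -0.11178295  0.25965543] rot [3.13890909e+00 7.11219635e-04 1.48606786e+00] F [ 0.82 -1.15 -0.8 ] t 15.8833 w 0.0004840259000452998

4267 [8.06269579e-02 4.76923419e-05 1.37424999e-03]
((526.6260986328125, -90.5565185546875), (186.70611572265625, 184.2817840576172), 85.40862274169922)
```

View pics/side5.png

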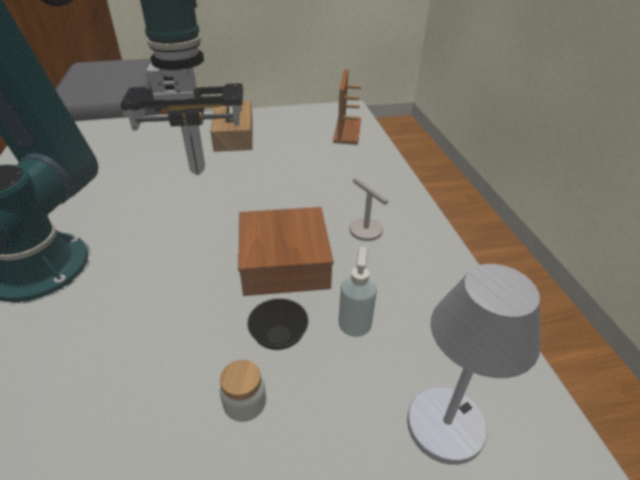

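The lid is shut flat at 0.0806 m with no meaningful tilt (0.001 rad). The case is still in place at px (285,250), the other things look untouched, and the hand is clear.

```bash
python3 -c "
from bench import robot
print(robot.close_job())"
```

```text
the job is handed in; nothing more can be done
None
```

The jewellery case is closed and the job is handed in, at about 16 s on the robot's clock. I pushed the flap flat first, then swung the lid shut over it with closed fingertips and moved the hand clear.

**Flap:** before I moved the lid, its top measured 58.6 mm above the dresser, against 58 mm expected. The last downward press read 4.6 N.

**Lid:** its top measured 80.6 mm above the dresser, against 80 mm expected, with a tilt of about 0.001 rad. The last press read 5.7 N.

**Case:** it stayed in place to within about 1–3 mm. The final fit put its centre about 3 mm further towards case -y than the first one. That fit used the lid outline instead of the rim, and the calibration is only good to about 2 mm, so I can't rule out a slide of 1–2 mm. I saw no force above 6 N, though I only read it at the end of each move.

**Other items:** they look unmoved in the last picture. I compared them by eye only, without measuring them again.

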